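Fit the index plate on its spindle and drive pin

ROBOT

A 7-joint arm with a two-finger parallel gripper is mounted at the origin on a cart in front of the work surface, level with it; the furniture and walls round the work are solid. World frame = base frame: x ahead of the robot, y to its left, z up, the work surface at z = 0. Lengths are in m, angles in degrees, forces in N, time in s.
With the tool pointing down it reaches from about 0.35 to 0.775 m from the base axis. Payload 3.1 kg.
Tool frame: the origin (TCP) lies midway between the tips of the shut fingers; the grasp point (between the pads) lies bot.grip_depth behind it (bot.grip_depth is the distance from the TCP to the grasp point, in m); z points along the fingers, y is the line along which they close (so a half turn about z gives the same grasp; the last joint's range is limited). The gripper opens to 85 mm and grips with 20 to 120 N. Pads are 22 mm wide; open, the fingers measure 114 mm over their backs; the gripper's body (76 mm by 85 mm) begins 54 mm behind the grasp point. The pads swing forward as they close: fully open they stand 13 mm farther back than shut.
Start: joints at [62.756, 17.813, 0.802, 86.603, -0.252, 75.585, -1.558], TCP at [0.231, -0.499, 0.231] pointing down, gripper open.
Joint ranges: [-154.91, 154.91], [-16.99, 109.72], [-72.82, 74.43], [7.12, 147.25], [-82.49, 262.49], [11.32, 116.49], [-174.64, 174.64]. Speed limits (degrees/s): [159.86, 159.86, 180, 180, 180, 180, 180].

INTERFACE

Orientations are given as a 3x3 rotation matrix whose columns are the frame's x, y, z axes.
In Python, from bench import bot, imaging gives the robot as it stands.
- The arm moves only by the tool drive_tool, never from a script. Its argument "commands" is text: rows parted by semicolons, each of 6 numbers parted by spaces: the shift along the tool's x, y, z in units of 40 mm (1.0 is 40 mm), then the turn, a rotation vector about the tool's x, y, z in units of 6 degrees (1.0 is 6 degrees). In form: x y z rx ry rz; .... A call has 1 to 10 rows; each row shifts and turns the commanded pose from where the row before left it, along the tool's axes as they then stand; what a row does not reach is not made up. A row lasts 1/10 s, in which the tool goes at most 50 mm and 8.59 degrees, less where a joint would pass 70% of its speed; a pose out of reach is approached as far as the arm can. A call is refused whole if a number of a shift passes 1 or a number of a turn 1, either way. A call with a gripper value outside its range is refused whole. "jaw" is the finger opening in mm, from 0 to 85.4, set as the call begins (left out, the last holds). The fingers move at their own pace and stop on an object; "squeeze" is the grip in N (left out, the last holds). Time passes only in rows, so rows that do not move let the fingers close. It gives the time, the measured TCP pose, the force, the opening and the grip force at its end, in the units of the state.
- bot.read_state(): the state, without advancing time (a new reading comes with each control period).
- imaging.camera(name): name is "side" or "top" or "wrist"; returns a dict with "pixels" (420x560x3 uint8, red, green, blue), "fx", "fy", "cx", "cy" (pixels), "k1" (the pictures are not rectified: a ray, as slopes to the right and down, at radius r is drawn at 1 + k1 r^2 times it, then the intrinsics apply), "world_to_cam" (4x4, takes a point from world to camera coordinates); the wrist camera has in their place "mount" (4x4, takes a point from camera to tool coordinates, whose origin is the TCP and whose axes are the flange's). Camera axes: x right, y up, looking along -z (the intrinsics and any distortion apply to the point x, -y, -z); pixel columns grow to the right and rows downward; lengths in m; the calibration is good to about 2 mm. A picture is of the moment at which its call begins: read the wrist's pose just before it. There is no depth.
- bot.sign_off(): hands the job in; it is judged then, once.
The state is a dict: "time": time; "joints": joint angles; "joint_velocities": joint speeds; "joint_torque": joint torques, N m; "tcp_pos": TCP position; "orientation": TCP orientation; "contact_force": force on the tool from outside, world axes, zero at the start; "torque": the same for the moment, N m; "width": finger opening in m; "grip_force": force on a finger pad.
Only numpy, scipy, OpenCV 4.12 (cv2) and the standard library are available. Lean on these libraries where they do the work, as an engineer would, in place of code of your own. Each camera call takes 0.05 s, during which the arm holds its last target. There are 200 camera calls.

TASK

Pick up the round index plate by its square hub and fit it on the spindle unit: lower it over the central shaft, find the drive pin by turning the plate with light pressure, and when the pin finds its hole lower the plate fully home, flat on the flange. Go gently and do not force it down on the pin, keep hold of it until it is home (no dropping), then let go and move clear, leaving the other things on the bench alone.

Things in the scene. Friction and masses are not known exactly. Their poses are not given: they have to be found in the camera images.
- index_plate: Loose round aluminium plate, about 0.45 kg, lying hub up on the bench. Disc 136 mm across, 12 mm thick; square hub 40 x 40 mm (faces along the plate's x and y) standing 30 mm above the disc, the place to grip. A 22 mm bore runs through disc and hub at the centre; one 12 mm pin hole runs through the disc, 40 mm from the centre along the plate's +x. Origin: centre of the underside, z up.
- spindle_unit: Fixed spindle unit: square grey foot 130 x 130 x 14 mm, round grey housing, on top a dark steel flange 114 mm across carrying a central shaft and a drive pin, both upright. Origin: centre of the foot's underside, z up along the shaft's axis; +x points to a small raised lug on the housing's side. The flange is braked at the angle at which it was left.
- seat (a point): Centre of the flange's flat top face, on the shaft's axis, 60 mm above the bench; axes as spindle_unit. The plate seats here with its origin on this point. Drive pin: 10 mm diameter, 11 mm high (top 2.5 mm tapers to 6 mm), 40 mm from the axis, in the direction of +x give or take 0.75 rad, at another angle each time; this pose does not show it: see it or feel for it.
- nose (a point): Top of the shaft, 58 mm above the flange face. Shaft 20 mm diameter, its top 8 mm tapering to 10 mm. The plate lowered over the shaft at a wrong angle stops on the pin's tip, 11 mm above the face. Keep the plate's force on the unit under 50 N, landings included: lower at 10 mm/s or less, stop at about 5 N, lift a little, turn a little, feel again.
- tape_measure: Yellow tape measure 40 x 78 x 62 mm standing on the bench beyond the work; bystander. Origin: centre of its underside.
- sanding_block: Dark red sanding block 60 x 110 x 32 mm lying beyond the work; bystander. Origin: centre of its underside.
- spanner: Steel open-ended spanner 201 mm long, 48 mm wide, 8 mm thick, lying between the plate and the unit, pointing away from the robot; bystander. Origin: centre of its underside.
Not all that is in view belongs to the job. Of the things like the index_plate, leave any that is brown or red; of the rest the larger one is meant.

How it is judged (in metres and radians):
On the way, in this order (a step that is already met when the one before it is completed fails the run):
1. the index plate is picked up off the bench (height (world z) of index_plate above 0.03 m and contact force between the fingers and index_plate above 1 N), for 0.2 s.
2. the plate is lowered home on the flange, over shaft and pin, while still held (z of index_plate in the frame of spindle_unit between 0.057 and 0.0625 m and horizontal distance between index_plate and spindle_unit below 0.003 m and angle between index_plate's own z axis and vertical below 0.03 rad and contact force between the fingers and index_plate above 1 N), for 0.1 s.
At the end, for the whole second after the job is handed in: The index plate rests level (within 0.03 rad) on the spindle's flange, over shaft and drive pin: its underside within 2.5 mm of the seated height, its centre within 3 mm of the spindle axis; it is at rest and released (z of index_plate in the frame of spindle_unit between 0.057 and 0.0625 m and horizontal distance between index_plate and spindle_unit below 0.003 m and angle between index_plate's own z axis and vertical below 0.03 rad and linear speed of index_plate below 0.01 m/s); the robot touches nothing.
It fails at once if the plate is pressed on the spindle unit with more than 50 N (contact force between index_plate and spindle_unit above 50 N).
It fails at once if the tape measure is moved more than 20 mm (distance of tape_measure from where it was at the start of the episode above 0.02 m).
It fails at once if the sanding block is moved more than 20 mm (distance of sanding_block from where it was at the start of the episode above 0.02 m).
It fails at once if the spanner is moved more than 20 mm (distance of spanner from where it was at the start of the episode above 0.02 m).
It also fails if it takes over 72 s, if anything falls off the work surface, if the arm or the gripper's body presses on something with over 40 N, if the wrist force passes 120 N, or if a joint passes its speed limit or range.

## Working session

There is one attempt and no reset: what is moved stays moved. The work goes in short steps, Python scripts to look and compute and a tool call to move; the robot and the scene stay as the last step left them, time stands still between calls to the robot, and variables do not carry over. Pictures are saved under pics/ and viewed, at most 10 in all, crops included, and the job is handed in when it is done.

Besides the shell and the picture viewer there is one more tool, called after ">>>" by a JSON object that holds its "fn" and its "kwargs". drive_tool: Moves the arm, as the interface text tells. Its arguments: {"type":"object","properties":{"commands":{"type":"string"},"jaw":{"type":"number"},"squeeze":{"type":"number"}},"required":["commands"]}

```bash
mkdir -p pics; ls; python3 - <<'E'
from bench import bot, imaging
import cv2,pickle
s=bot.read_state();print(s['tcp_pos'],s['orientation'],s['contact_force'],s['width'],bot.grip_depth)
d={}
for n in('top','side','wrist'):
    c=imaging.camera(n);d[n]=c
    print(n,{k:v for k,v in c.items() if k!='pixels'})
    cv2.imwrite(f'pics/{n}0.png',c['pixels'][:,:,::-1])
pickle.dump(d,open('d0.pkl','wb'))
E
```

```text
pics
[ 0.23087395 -0.498393    0.2302277 ] [[ 9.07339146e-01  4.20398052e-01 -1.07316746e-03]
 [ 4.20399411e-01 -9.07336746e-01  2.08903907e-03]
 [-9.54963176e-05 -2.34662590e-03 -9.99997242e-01]] [1.18550212 0.07739672 0.0102106 ] 0.0854588890320944 0.0187
top {'fx': 525.2782341123351, 'fy': 525.2782341123351, 'cx': 281.4705952197588, 'cy': 209.07714575934597, 'k1': -0.1868234791350916, 'world_to_cam': array([[ 0.02551558, -0.99929702,  0.02746655,  0.05940196],
       [ 0.99519484,  0.02798979,  0.09382855, -0.53287045],
       [-0.09453138,  0.02494048,  0.99520942, -1.29956235],
       [ 0.        ,  0.        ,  0.        ,  1.        ]])}
side {'fx': 409.3687371021222, 'fy': 409.3687371021222, 'cx': 276.42799038815696, 'cy': 211.71427952542606, 'k1': -0.07457298975232278, 'world_to_cam': array([[-9.36992783e-01, -3.49348039e-01,  6.86928511e-04,
         5.36523838e-01],
       [ 2.24057547e-01, -5.99437897e-01,  7.68422035e-01,
        -1.34872555e-01],
       [-2.68034960e-01,  7.20159813e-01,  6.39943048e-01,
        -1.14256640e+00],
       [ 0.00000000e+00,  0.00000000e+00,  0.00000000e+00,
         1.00000000e+00]])}
wrist {'fx': 306.6748286861687, 'fy': 306.6748286861687, 'cx': 281.3931099448475, 'cy': 209.29260443246676, 'k1': -0.03799301646752235, 'mount': array([[ 7.82306005e-04,  9.49510683e-01,  3.13733725e-01,
         8.04982523e-02],
       [ 9.99999143e-01, -4.13566078e-04, -1.24188091e-03,
         1.58623810e-05],
       [-1.04942957e-03,  3.13734428e-01, -9.49510193e-01,
        -1.42406317e-01],
       [ 0.00000000e+00,  0.00000000e+00,  0.00000000e+00,
         1.00000000e+00]])}
```

View pics/top0.png

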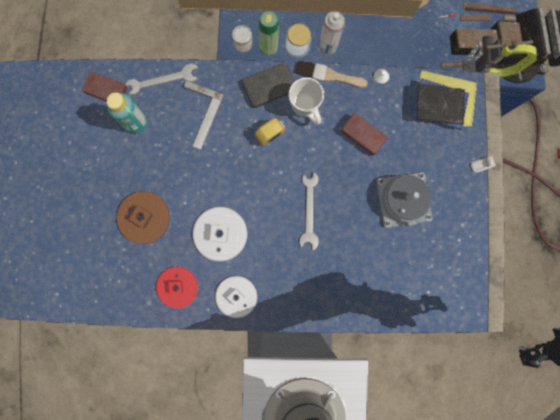

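View pics/side0.png

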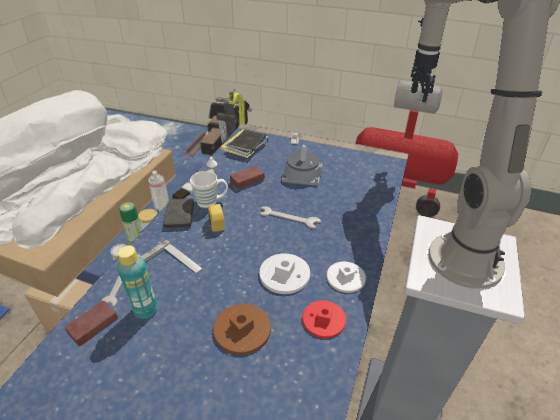

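The top view shows the large white plate at about (220,234), the spindle at about (405,198) and the spanner between them at x≈310. The side view agrees. Next I'll write the helpers, take a first estimate and make an enlarged crop.

```bash
cat > h.py <<'E'
import numpy as np, cv2, pickle
from bench import bot, imaging
def pose(c,s=None):
    if 'world_to_cam' in c: return np.linalg.inv(c['world_to_cam'])
    T=np.eye(4);T[:3,:3]=s['orientation'];T[:3,3]=s['tcp_pos'];return T@c['mount']
def K(c): return np.array([[c['fx'],0,c['cx']],[0,c['fy'],c['cy']],[0,0,1.]])
def ray(c,uv,s=None):
    T=pose(c,s);d=(np.array(uv,float).reshape(-1,2)-[c['cx'],c['cy']])/c['fx'];q=d.copy()
    for _ in range(20): q=d/(1+c['k1']*(q**2).sum(1,keepdims=True))
    v=np.c_[q[:,0],-q[:,1],-np.ones(len(q))]@T[:3,:3].T
    return T[:3,3],v
def onplane(c,uv,z,s=None):
    o,v=ray(c,uv,s);return o+v*((z-o[2])/v[:,2])[:,None]
def project(c,P,s=None):
    q=(np.array(P,float).reshape(-1,3)-pose(c,s)[:3,3])@pose(c,s)[:3,:3]
    m=np.c_[q[:,0],-q[:,1]]/-q[:,2:];m=m*(1+c['k1']*(m**2).sum(1,keepdims=True))
    return m*c['fx']+[c['cx'],c['cy']]
def snap(n):
    s=bot.read_state();c=imaging.camera(n);return c,s
def circ(P):
    A=np.c_[2*P[:,:2],np.ones(len(P))];x=np.linalg.lstsq(A,(P[:,:2]**2).sum(1),rcond=None)[0]
    return x[:2],np.sqrt(x[2]+x[:2]@x[:2])
E
python3 - <<'E'
from h import *
d=pickle.load(open('d0.pkl','rb'));c=d['top'];im=c['pixels']
hsv=cv2.cvtColor(im,cv2.COLOR_RGB2HSV)
m=((hsv[...,1]<60)&(hsv[...,2]>140)).astype(np.uint8)
for k in cv2.findContours(m,0,1)[0]:
    a=cv2.contourArea(k)
    if a>800:
        P=onplane(c,k[:,0],.012);print(a,k[:,0].mean(0),circ(P))
print(onplane(c,[(219,249),(219,234)],.012),onplane(c,[(405,194)],.118))
a=cv2.resize(im[195:275,180:260],(400,400),interpolation=2);b=cv2.resize(im[160:240,365:445],(400,400),interpolation=2)
cv2.imwrite('pics/c1.png',np.hstack([a,b])[:,:,::-1])
E
```

```text
818.5 [ 61.46498599 389.9719888 ] (array([0.04389858, 0.63090279]), np.float64(0.05306483370853315))
24762.5 [318.74653465 379.54574257] (array([ 0.02306819, -0.06998868]), np.float64(0.40645668681791136))
1287.5 [235.65217391 295.74782609] (array([0.31010753, 0.18213596]), np.float64(0.050998044758249275))
2335.5 [220.10322581 233.81935484] (array([0.46533962, 0.22722328]), np.float64(0.06922269602420104))
3699.5 [503.58322237 192.26498003] (array([ 0.60062521, -0.54689083]), np.float64(0.1481178832956968))
1074.5 [184.66005666  95.33994334] (array([0.78138151, 0.37015929]), np.float64(0.11045184502073402))
1251.5 [325.04633205  86.57528958] (array([ 0.83904857, -0.04512943]), np.float64(0.07824796671741516))
[[0.42652241 0.22861896 0.012     ]
 [0.46444203 0.22990549 0.012     ]] [[ 0.56663598 -0.21808974  0.118     ]]
```

View pics/c1.png

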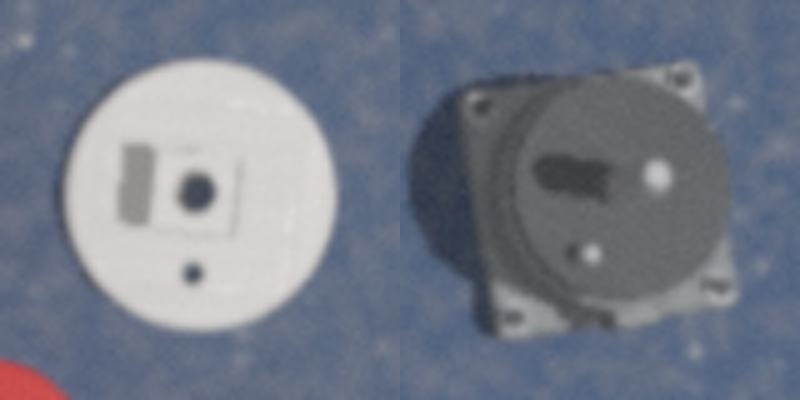

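The crop shows the plate's bore at about (219,233) and its pin hole at about (218.5,249.5). The shaft tip is at about (416.3,194.9), the drive pin at about (403.3,210.5), and the flange centre at about (409,197.5).

```bash
python3 - <<'E'
from h import *
d=pickle.load(open('d0.pkl','rb'));c=d['top']
f=lambda u,v,ox,oy:((u+.5)/5-.5+ox,(v+.5)/5-.5+oy)
bore=onplane(c,f(197,192,180,195),.042)[0];hole=onplane(c,f(193,273,180,195),.012)[0]
nose=onplane(c,f(257,175,365,160),.118)[0];pin=onplane(c,f(192,253,365,160),.071)[0]
fl=onplane(c,[f(115,189,365,160),f(330,189,365,160),f(222,78,365,160),f(222,300,365,160)],.06)
print('bore',bore,'hole',hole,'nose',nose,'pin',pin);print(fl,circ(fl))
C=np.array([.4653,.2272]);D=hole[:2]-C;print('hole',np.hypot(*D),np.degrees(np.arctan2(D[1],D[0])))
D=pin[:2]-circ(fl)[0];print('pin',np.hypot(*D),np.degrees(np.arctan2(D[1],D[0])))
D=pin[:2]-nose[:2];print('pin',np.hypot(*D),np.degrees(np.arctan2(D[1],D[0])))
s=bot.read_state();R=s['orientation'];print('tool x yaw',np.degrees(np.arctan2(R[1,0],R[0,0])),s['joints'])
print('to plate, tool units',R.T@(np.array([C[0],C[1],.2])-s['tcp_pos'])/.04)
E
```

```text
bore [0.4655978 0.2272112 0.042    ] hole [0.42595791 0.23062768 0.012     ] nose [ 0.56604665 -0.24520913  0.118     ] pin [ 0.5323048  -0.22555519  0.071     ]
[[ 0.56432331 -0.18899144  0.06      ]
 [ 0.56774417 -0.29990244  0.06      ]
 [ 0.62223442 -0.24389186  0.06      ]
 [ 0.51029631 -0.24391082  0.06      ]] (array([ 0.56626654, -0.24443734]), np.float64(0.05572752752131757))
hole 0.03949112860547223 175.02068433044255
pin 0.03885788145326698 150.9266708904093
pin 0.03904855626127496 149.78005994736395
tool x yaw 24.858386197519803 [62.75560626 17.84874838  0.80195995 86.67037365 -0.25210536 75.5840776
 -1.55944809]
to plate, tool units [ 12.94294072 -13.99865744   0.78587306]
```

>>> {"fn": "drive_tool", "kwargs": {"commands": "0.65 -0.7 0 0 0 0;0.65 -0.7 0 0 0 0;0.65 -0.7 0 0 0 0;0.65 -0.7 0 0 0 0;0.65 -0.7 0 0 0 0;0.65 -0.7 0 0 0 0;0.65 -0.7 0 0 0 0;0.65 -0.7 0 0 0 0;0.65 -0.7 0 0 0 0;0.65 -0.7 0 0 0 0", "jaw": 85}}

```text
time: 1.15
tcp_pos: [0.3494, -0.1341, 0.2312]
orientation: [[0.907, 0.42, -0.0], [0.42, -0.907, -0.0], [-0.0, 0.0, -1.0]]
contact_force: [0.3, 0.1, -0.2]
width: 0.0851
grip_force: 0.0
```

>>> {"fn": "drive_tool", "kwargs": {"commands": "0.65 -0.7 0 0 0 0;0.65 -0.7 0 0 0 0;0.65 -0.7 0 0 0 0;0.65 -0.7 0 0 0 0;0.65 -0.7 0 0 0 0;0.65 -0.7 0 0 0 0;0.65 -0.7 0 0 0 0;0.65 -0.7 0 0 0 0;0.65 -0.7 0 0 0 0;0.6 -0.7 0 0 0 0"}}

```text
time: 2.15
tcp_pos: [0.4662, 0.228, 0.2309]
orientation: [[0.908, 0.42, -0.0], [0.42, -0.908, -0.0], [-0.001, 0.0, -1.0]]
contact_force: [0.4, -1.4, 0.8]
width: 0.0849
grip_force: 0.0
```

>>> {"fn": "drive_tool", "kwargs": {"commands": "0 0 0 0 0 -1;0 0 0 0 0 -1;0 0 0 0 0 -1;0 0 0 0 0 -1;0 0 0 0 0 -1;0 0 0 0 0 -1;0 0 0 0 0 -1;0 0 0 0 0 -1;0 0 0 0 0 -1;0 0 0 0 0 -1"}}

```text
time: 3.15
tcp_pos: [0.4656, 0.2265, 0.2309]
orientation: [[0.086, 0.996, -0.001], [0.996, -0.086, -0.001], [-0.001, -0.001, -1.0]]
contact_force: [0.6, 0.3, 0.7]
width: 0.0851
grip_force: 0.0
```

```bash
python3 - <<'E'
from h import *
c,s=snap('wrist');pickle.dump((c,s),open('w1.pkl','wb'))
cv2.imwrite('pics/w1.png',c['pixels'][:,:,::-1])
E
```

```text
(no output)
```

View pics/w1.png

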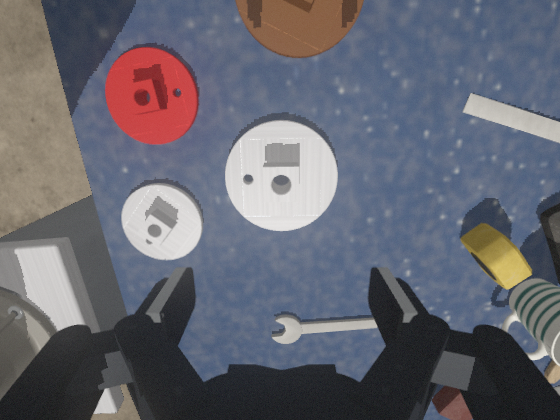

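The plate sits between the fingers with its bore at about (281,184) and its pin hole at about (248,179). The hub edges look aligned with the image axes. I'll measure it by contours.

```bash
python3 - <<'E'
from h import *
c,s=pickle.load(open('w1.pkl','rb'));im=c['pixels']
hsv=cv2.cvtColor(im,cv2.COLOR_RGB2HSV);g=cv2.cvtColor(im,cv2.COLOR_RGB2GRAY)
m=((hsv[...,1]<70)&(g>105)).astype(np.uint8)
k=[k for k in cv2.findContours(m,0,1)[0] if abs(cv2.contourArea(k)-9000)<3000 and abs(k[:,0].mean(0)-[281,176]).max()<15][0]
C,r=circ(onplane(c,k[:,0],.006,s));print('disc',C,r)
for (u,v,z,w) in((281,184,.042,14),(248,179,.012,9)):
    p=g[v-w:v+w+1,u-w:u+w+1];q=(p<105).astype(np.uint8);M=cv2.moments(q,True)
    uv=(u-w+M['m10']/M['m00'],v-w+M['m01']/M['m00']);P=onplane(c,uv,z,s)[0]
    D=P[:2]-C;print(uv,M['m00'],P,np.hypot(*D),np.degrees(np.arctan2(D[1],D[0])))
R=s['orientation'];print('yaw',np.degrees(np.arctan2(R[1,0],R[0,0])),s['tcp_pos'])
E
```

```text
Traceback (most recent call last):
IndexError: list index out of range
```

```bash
python3 - <<'E'
from h import *
c,s=pickle.load(open('w1.pkl','rb'));im=c['pixels']
hsv=cv2.cvtColor(im,cv2.COLOR_RGB2HSV);g=cv2.cvtColor(im,cv2.COLOR_RGB2GRAY)
m=((hsv[...,1]<70)&(g>140)).astype(np.uint8)
k=min(cv2.findContours(m,0,1)[0],key=lambda k:np.hypot(*(k[:,0].mean(0)-[281,176]))+ (cv2.contourArea(k)<4000)*999)
print(cv2.contourArea(k),k[:,0].mean(0))
C,r=circ(onplane(c,cv2.convexHull(k)[:,0],.012,s));print('disc',C,r)
for (u,v,z,w) in((281,184,.042,12),(248,179,.012,8)):
    p=g[v-w:v+w+1,u-w:u+w+1];q=(p<120).astype(np.uint8);M=cv2.moments(q,True)
    uv=(u-w+M['m10']/M['m00'],v-w+M['m01']/M['m00']);P=onplane(c,uv,z,s)[0]
    D=P[:2]-C;print(uv,M['m00'],P,np.hypot(*D),np.degrees(np.arctan2(D[1],D[0])))
R=s['orientation'];print('yaw',np.degrees(np.arctan2(R[1,0],R[0,0])),s['tcp_pos'])
E
```

```text
9720.0 [280.57278481 175.59493671]
disc [0.46477029 0.22603465] 0.06800705910606733
(280.87610619469024, 179.79646017699116) 113.0 [0.46554333 0.23136908 0.042     ] 0.005390142979424964 81.75433936420531
(248.02173913043478, 177.8913043478261) 46.0 [0.42578961 0.23022967 0.012     ] 0.03920575674188454 173.8575933101761
yaw 85.08860640867356 [0.46563352 0.22646716 0.23089377]
```

>>> {"fn": "drive_tool", "kwargs": {"commands": "0 0 0.8 0 0 0.1;0 0 0.8 0 0 0;0 0 0.8 0 0 0;0 0 0.8 0 0 0;0 0 0.8 0 0 0;0 0 0.6 0 0 0;0 0 0.4 0 0 0;0 0 0.2 0 0 0;0 0 0.1 0 0 0;0 0 0 0 0 0", "jaw": 85}}

```text
time: 4.2
tcp_pos: [0.466, 0.2269, 0.0194]
orientation: [[0.101, 0.995, 0.0], [0.995, -0.101, 0.0], [0.0, 0.0, -1.0]]
contact_force: [-0.4, -0.5, 0.2]
width: 0.0851
grip_force: 0.0
```

>>> {"fn": "drive_tool", "kwargs": {"commands": "0 0 0 0 0 0;0 0 0 0 0 0;0 0 0 0 0 0;0 0 0 0 0 0;0 0 0 0 0 0;0 0 0 0 0 0;0 0 0 0 0 0;0 0 0 0 0 0;0 0 0 0 0 0;0 0 0 0 0 0", "jaw": 30, "squeeze": 60}}

```text
time: 5.2
tcp_pos: [0.466, 0.2273, 0.0203]
orientation: [[0.1, 0.995, 0.001], [0.995, -0.1, 0.0], [0.0, 0.001, -1.0]]
contact_force: [-0.6, -0.0, 5.7]
width: 0.039
grip_force: 63.5
```

>>> {"fn": "drive_tool", "kwargs": {"commands": "0 0 -0.1 0 0 0;0 0 -0.2 0 0 0;0 0 -0.4 0 0 0;0 0 -0.6 0 0 0;0 0 -0.6 0 0 0;0 0 -0.6 0 0 0;0 0 -0.6 0 0 0;0 0 -0.6 0 0 0;0 0 -0.4 0 0 0;0 0 -0.2 0 0 0"}}

```text
time: 6.2
tcp_pos: [0.466, 0.227, 0.1926]
orientation: [[0.1, 0.995, 0.002], [0.995, -0.1, 0.0], [0.001, 0.001, -1.0]]
contact_force: [-0.1, 0.5, -4.6]
width: 0.0386
grip_force: 62.2
```

```bash
python3 - <<'E'
from h import *
s=bot.read_state();R=s['orientation'];p=s['tcp_pos']
print(p,s['contact_force'],s['width'],s['grip_force'],'yaw',np.degrees(np.arctan2(R[1,0],R[0,0])))
print(R.T@(np.array([.5662,-.2448,p[2]])-p)/.04)
E
```

```text
[0.46597894 0.227011   0.19257711] [-0.1159462   0.52852707 -4.58807023] 0.03860597359439256 62.23314642906189 yaw 84.26005856699298
[-1.14855463e+01  3.67265554e+00 -1.47986423e-03]
```

>>> {"fn": "drive_tool", "kwargs": {"commands": "-0.57 0.18 0 0 0 0;-0.57 0.18 0 0 0 0;-0.57 0.18 0 0 0 0;-0.57 0.18 0 0 0 0;-0.57 0.18 0 0 0 0;-0.57 0.18 0 0 0 0;-0.57 0.18 0 0 0 0;-0.57 0.18 0 0 0 0;-0.57 0.18 0 0 0 0;-0.57 0.18 0 0 0 0"}}

```text
time: 7.2
tcp_pos: [0.5136, -0.0084, 0.1902]
orientation: [[0.1, 0.995, -0.003], [0.995, -0.1, -0.0], [-0.0, -0.003, -1.0]]
contact_force: [0.5, 0.3, -4.6]
width: 0.0389
grip_force: 62.1
```

```bash
python3 - <<'E'
from h import *
d=pickle.load(open('d0.pkl','rb'));c=d['side'];im=c['pixels']
print(project(c,[[.5662,-.2448,.118],[.5662,-.2448,.06],[.5323,-.2255,.071]]))
cv2.imwrite('pics/s1.png',cv2.resize(im[130:200,260:340],(800,600) if 0 else (640,560),interpolation=2)[:,:,::-1])
c2,s=snap('wrist');pickle.dump((c2,s),open('w2.pkl','wb'))
E
```

```text
[[303.24344823 144.55705247]
 [302.5578561  158.96475166]
 [310.40922435 160.96379729]]
```

View pics/s1.png

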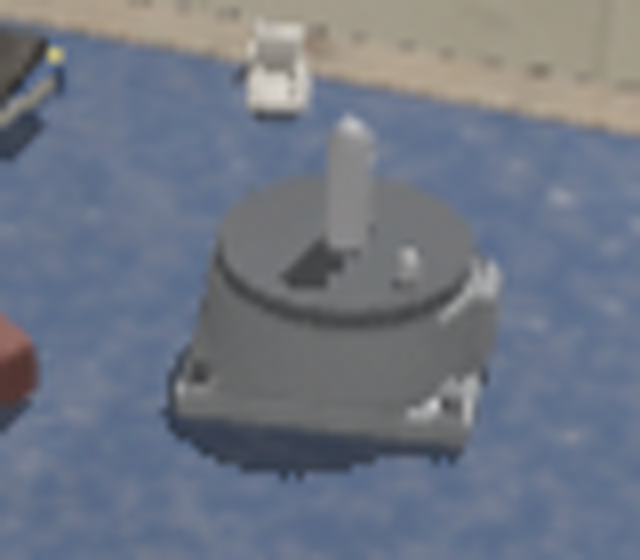

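The shaft tip is at (303.4,144.6) and the pin tip at (310.7,161.0). My predictions were (303.2,144.6) and (310.4,161.0), so the spindle pose is confirmed in both views.

>>> {"fn": "drive_tool", "kwargs": {"commands": "-0.6 0.2 0 0 0 0;-0.6 0.2 0 0 0 0;-0.6 0.2 0 0 0 0;-0.6 0.2 0 0 0 0;-0.6 0.2 0 0 0 0;-0.6 0.2 0 0 0 0;-0.6 0.2 0 0 0 0;-0.6 0.2 0 0 0 0;-0.6 0.2 0 0 0 0;-0.35 0.08 0 0 0 0"}}

```text
time: 8.25
tcp_pos: [0.5656, -0.2466, 0.1896]
orientation: [[0.103, 0.995, -0.003], [0.995, -0.103, -0.001], [-0.001, -0.003, -1.0]]
contact_force: [0.2, -0.1, -6.1]
width: 0.0387
grip_force: 62.1
```

>>> {"fn": "drive_tool", "kwargs": {"commands": "0 0 0 0 0 0.7;0 0 0 0 0 0.7;0 0 0 0 0 0.7;0 0 0 0 0 0.7;0 0 0 0 0 0.6;0 0 0 0 0 0.6;0 0 0 0 0 0;0 0 0 0 0 0"}}

```text
time: 9.05
tcp_pos: [0.5661, -0.2428, 0.1908]
orientation: [[0.494, 0.869, -0.001], [0.869, -0.494, 0.001], [0.0, -0.001, -1.0]]
contact_force: [-0.0, 0.2, -6.3]
width: 0.0386
grip_force: 62.2
```

```bash
python3 - <<'E'
from h import *
c,s=snap('wrist');im=c['pixels'];pickle.dump((c,s),open('w3.pkl','wb'))
R=s['orientation'];p=s['tcp_pos']
print(p,s['contact_force'],s['torque'],'yaw',np.degrees(np.arctan2(R[1,0],R[0,0])),R[:,2])
print(R.T@(np.array([.5662,-.2448,p[2]])-p)/.04)
cv2.imwrite('pics/w3.png',im[:,:,::-1])
E
```

```text
[ 0.56608529 -0.24284339  0.190755  ] [-0.01696928  0.20760811 -6.34194982] [-0.01688258  0.01989081  0.02757072] yaw 60.38416712548229 [-1.23692608e-03  7.81830664e-04 -9.99998929e-01]
[-4.11077658e-02  2.66660593e-02 -4.17905652e-05]
```

View pics/w3.png

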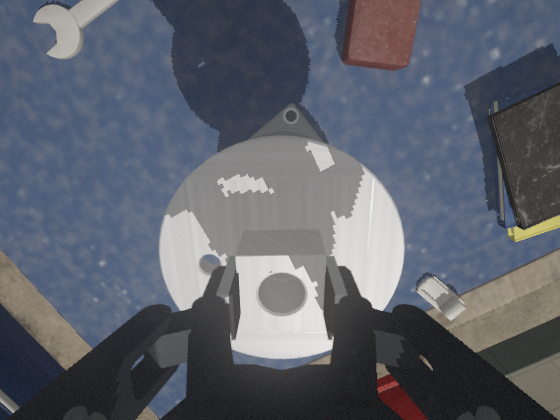

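The held plate's bore is at about (282,293) and its pin hole at about (208,264). From these I'll check the plate's offset and yaw in the tool frame.

```bash
python3 - <<'E'
from h import *
c,s=pickle.load(open('w3.pkl','rb'));R=s['orientation'];p=s['tcp_pos']
g=cv2.cvtColor(c['pixels'],cv2.COLOR_RGB2GRAY)
b=onplane(c,(282,293),p[2]+.0217,s)[0];h=onplane(c,(208.5,264),p[2]-.0083,s)[0]
E=onplane(c,[(159.5,248),(404.5,248),(282,136),(190,324),(374,324)],p[2]-.0083,s);C,r=circ(E)
print('bore tool mm',R.T@(b-p)*1e3,'disc',R.T@(np.r_[C,p[2]]-p)*1e3,r,'hole',R.T@(h-p)*1e3)
for o in(C,b[:2]):
    D=h[:2]-o;print(np.hypot(*D),np.degrees(np.arctan2(D[1],D[0])))
E
```

```text
bore tool mm [  0.23316434   0.35869301 -21.70053158] disc [-8.47961759e-01  4.41465894e-01 -7.03312181e-04] 0.06796796073098575 hole [ -1.24121359 -40.13484654   8.35858908]
0.04059038737388541 150.93847278618856
0.04056416238996408 152.4642434392479
```

>>> {"fn": "drive_tool", "kwargs": {"commands": "-0.03 0.03 0.1 0 0 0;0 0 0.2 0 0 0;0 0 0.3 0 0 0;0 0 0.3 0 0 0;0 0 0.2 0 0 0;0 0 0.05 0 0 0;0 0 0 0 0 0;0 0 0 0 0 0"}}

```text
time: 9.9
tcp_pos: [0.5674, -0.2453, 0.1458]
orientation: [[0.496, 0.868, 0.001], [0.868, -0.496, -0.0], [0.0, 0.001, -1.0]]
contact_force: [0.4, -0.7, -4.0]
width: 0.0388
grip_force: 62.1
```

```bash
cat > st.py <<'E'
from h import *
s=bot.read_state();R=s['orientation'];p=s['tcp_pos']
print(s['time'],p,'F',s['contact_force'],'M',s['torque'],'yaw',np.degrees(np.arctan2(R[1,0],R[0,0])),R[:,2],'plate z',p[2]-.0203)
print(R.T@(np.array([.5662,-.2448,p[2]])-p)/.04)
E
python3 st.py
```

```text
9.9 [ 0.56735911 -0.24525007  0.14575895] F [ 0.39519993 -0.65837508 -4.02254215] M [ 0.01349452  0.01764149 -0.005309  ] yaw 60.265715224839006 [ 1.04919839e-03 -2.48379056e-04 -9.99999419e-01] plate z 0.12545894732799312
[-4.60212325e-03 -3.07429020e-02 -3.31980310e-05]
```

>>> {"fn": "drive_tool", "kwargs": {"commands": "0 -0.03 0 0 0 0;0 0 0.025 0 0 0;0 0 0.025 0 0 0;0 0 0.025 0 0 0;0 0 0.025 0 0 0;0 0 0.025 0 0 0;0 0 0.025 0 0 0;0 0 0.025 0 0 0;0 0 0.025 0 0 0;0 0 0.025 0 0 0"}}

```text
time: 10.9
tcp_pos: [0.5658, -0.2447, 0.1362]
orientation: [[0.496, 0.868, -0.0], [0.868, -0.496, -0.0], [-0.0, -0.0, -1.0]]
contact_force: [-0.1, -1.0, -5.5]
width: 0.0386
grip_force: 62.1
```

>>> {"fn": "drive_tool", "kwargs": {"commands": "0 0 0.025 0 0 0;0 0 0.025 0 0 0;0 0 0.025 0 0 0;0 0 0.025 0 0 0;0 0 0.025 0 0 0;0 0 0.025 0 0 0"}}

```text
time: 11.5
tcp_pos: [0.5659, -0.2449, 0.1303]
orientation: [[0.496, 0.868, 0.0], [0.868, -0.496, -0.0], [-0.0, 0.0, -1.0]]
contact_force: [0.3, -1.5, -3.7]
width: 0.039
grip_force: 62.1
```

```bash
python3 st.py
```

```text
11.5 [ 0.56589123 -0.24486891  0.13034577] F [ 0.2552592  -1.48639388 -3.74166058] M [-0.14332002  0.10628313 -0.00022083] yaw 60.254924439162885 [ 1.34368263e-04 -4.14325506e-04 -9.99999905e-01] plate z 0.11004577268603376
[5.32551535e-03 5.84751092e-03 3.23490856e-07]
```

>>> {"fn": "drive_tool", "kwargs": {"commands": "0 0 0.025 0 0 0;0 0 0.025 0 0 0;0 0 0.025 0 0 0;0 0 0.025 0 0 0;0 0 0.025 0 0 0;0 0 0.025 0 0 0;0 0 0.025 0 0 0;0 0 0.025 0 0 0"}}

```text
time: 12.3
tcp_pos: [0.5658, -0.2451, 0.1223]
orientation: [[0.496, 0.868, 0.0], [0.868, -0.496, -0.001], [-0.001, 0.0, -1.0]]
contact_force: [-0.4, -1.7, -3.8]
width: 0.0389
grip_force: 62.2
```

```bash
python3 st.py
```

```text
12.3 [ 0.5658276  -0.24509845  0.12232374] F [-0.35536022 -1.73965792 -3.82324854] M [-0.44405388  0.07786818  0.0294681 ] yaw 60.241066004671 [ 5.53390995e-05 -6.67799173e-04 -9.99999775e-01] plate z 0.1020237351968315
[ 1.10983280e-02  4.37873396e-03 -4.46744988e-06]
```

>>> {"fn": "drive_tool", "kwargs": {"commands": "-0.011 0.006 0.025 0 0 0;0 0 0.025 0 0 0;0 0 0.025 0 0 0;0 0 0.025 0 0 0;0 0 0.025 0 0 0;0 0 0.025 0 0 0;0 0 0.025 0 0 0;0 0 0.025 0 0 0;0 0 0.025 0 0 0;0 0 0.025 0 0 0"}}

```text
time: 13.3
tcp_pos: [0.5658, -0.2452, 0.1122]
orientation: [[0.496, 0.868, -0.0], [0.868, -0.496, -0.0], [-0.0, 0.0, -1.0]]
contact_force: [-0.3, -1.2, -4.4]
width: 0.0389
grip_force: 62.2
```

```bash
python3 st.py
```

```text
13.3 [ 0.56581921 -0.24521218  0.11223985] F [-0.27714031 -1.18033493 -4.39418512] M [-0.35586825  0.1400867  -0.0264792 ] yaw 60.252753926478114 [-3.23390722e-05 -8.22641649e-05 -9.99999996e-01] plate z 0.09193984558900095
[ 1.36699821e-02  3.15246714e-03 -1.15554366e-06]
```

>>> {"fn": "drive_tool", "kwargs": {"commands": "-0.007 0.004 0.025 0 0 0;0 0 0.025 0 0 0;0 0 0.025 0 0 0;0 0 0.025 0 0 0;0 0 0.025 0 0 0;0 0 0.025 0 0 0;0 0 0.025 0 0 0;0 0 0.025 0 0 0;0 0 0.025 0 0 0"}}

```text
time: 14.2
tcp_pos: [0.5659, -0.2453, 0.1032]
orientation: [[0.496, 0.868, 0.0], [0.868, -0.496, 0.0], [0.0, -0.0, -1.0]]
contact_force: [-0.6, -0.5, -4.3]
width: 0.0388
grip_force: 62.2
```

>>> {"fn": "drive_tool", "kwargs": {"commands": "0 0 0.025 0 0 0;0 0 0.025 0 0 0;0 0 0.025 0 0 0;0 0 0.025 0 0 0;0 0 0.025 0 0 0;0 0 0.025 0 0 0;0 0 0.025 0 0 0;0 0 0.025 0 0 0;0 0 0.025 0 0 0"}}

```text
time: 15.1
tcp_pos: [0.5659, -0.2453, 0.0942]
orientation: [[0.496, 0.868, 0.0], [0.868, -0.496, 0.0], [0.0, -0.0, -1.0]]
contact_force: [-0.1, -0.6, -4.3]
width: 0.0389
grip_force: 62.2
```

```bash
python3 st.py; python3 - <<'E'
from h import *
c,s=snap('wrist');pickle.dump((c,s),open('w4.pkl','wb'))
im=c['pixels'];cv2.imwrite('pics/w4.png',cv2.resize(im[200:350,150:410],(780,450),interpolation=2)[:,:,::-1])
E
```

```text
15.1 [ 0.56587841 -0.24532959  0.09420342] F [-0.11180106 -0.60938563 -4.34252835] M [-0.07138719  0.05270852 -0.00743044] yaw 60.26532449962687 [ 3.70374265e-05  1.25749099e-04 -9.99999991e-01] plate z 0.07390341836226882
[1.54840525e-02 4.14459121e-04 1.96265463e-06]
```

View pics/w4.png

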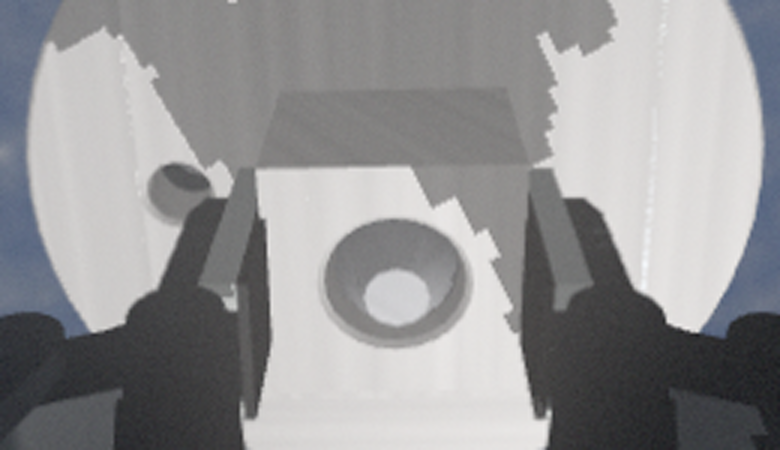

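The nose is centred in the bore (crop (397,297) inside the bore ring at (397,283)), and the side loads are tiny. I'll feel for the pin slowly.

>>> {"fn": "drive_tool", "kwargs": {"commands": "0 0 0.0125 0 0 0;0 0 0.0125 0 0 0;0 0 0.0125 0 0 0;0 0 0.0125 0 0 0;0 0 0.0125 0 0 0;0 0 0.0125 0 0 0;0 0 0.0125 0 0 0"}}

```text
time: 15.85
tcp_pos: [0.5659, -0.2454, 0.0908]
orientation: [[0.496, 0.868, 0.0], [0.868, -0.496, 0.0], [0.0, 0.0, -1.0]]
contact_force: [-0.1, 1.2, -5.3]
width: 0.039
grip_force: 62.2
```

>>> {"fn": "drive_tool", "kwargs": {"commands": "0 0 0.0125 0 0 0;0 0 0.0125 0 0 0;0 0 0.0125 0 0 0"}}

```text
time: 16.15
tcp_pos: [0.5658, -0.2454, 0.0892]
orientation: [[0.496, 0.868, -0.0], [0.868, -0.496, 0.0], [0.0, -0.0, -1.0]]
contact_force: [0.0, -0.1, -5.2]
width: 0.0386
grip_force: 62.2
```

```bash
python3 st.py
```

```text
16.15 [ 0.56583784 -0.24544359  0.0892391 ] F [ 0.02428174 -0.09169987 -5.22821692] M [ 0.0083166  -0.03953387  0.02727584] yaw 60.258590383897214 [-7.64001315e-06  3.42668515e-05 -9.99999999e-01] plate z 0.0689391047923548
[ 1.84617581e-02 -1.20616441e-04  4.82170984e-07]
```

>>> {"fn": "drive_tool", "kwargs": {"commands": "0 0 0.0125 0 0 0;0 0 0.0125 0 0 0;0 0 0.0125 0 0 0"}}

```text
time: 16.45
tcp_pos: [0.5659, -0.2455, 0.0878]
orientation: [[0.496, 0.868, 0.0], [0.868, -0.496, -0.0], [-0.0, 0.0, -1.0]]
contact_force: [-0.1, 0.4, -4.3]
width: 0.0392
grip_force: 62.2
```

>>> {"fn": "drive_tool", "kwargs": {"commands": "0 0 0.0125 0 0 0;0 0 0.0125 0 0 0"}}

```text
time: 16.65
tcp_pos: [0.5658, -0.2455, 0.0867]
orientation: [[0.496, 0.868, -0.0], [0.868, -0.496, -0.0], [-0.0, -0.0, -1.0]]
contact_force: [0.4, 0.5, -5.1]
width: 0.0384
grip_force: 62.2
```

```bash
python3 st.py
```

```text
16.65 [ 0.56582537 -0.24549519  0.08674014] F [ 0.43536902  0.52770816 -5.13350152] M [ 0.02723362 -0.04456833 -0.02322984] yaw 60.259789117029705 [-3.55843149e-05 -6.07681577e-05 -9.99999998e-01] plate z 0.06644013624259469
[ 1.97366984e-02 -4.89424875e-04 -1.38941597e-06]
```

The plate is past the pin's taper with no load, so the pin is in its hole. I'll go on down to the face.

>>> {"fn": "drive_tool", "kwargs": {"commands": "0 0 0.0125 0 0 0;0 0 0.0125 0 0 0;0 0 0.0125 0 0 0;0 0 0.0125 0 0 0;0 0 0.0125 0 0 0;0 0 0.0125 0 0 0;0 0 0.0125 0 0 0;0 0 0.0125 0 0 0"}}

```text
time: 17.45
tcp_pos: [0.5659, -0.2455, 0.0828]
orientation: [[0.496, 0.868, 0.0], [0.868, -0.496, -0.0], [-0.0, 0.0, -1.0]]
contact_force: [0.3, 0.5, -5.8]
width: 0.0387
grip_force: 62.2
```

>>> {"fn": "drive_tool", "kwargs": {"commands": "0 0 0.0125 0 0 0;0 0 0.0125 0 0 0;0 0 0.0125 0 0 0"}}

```text
time: 17.75
tcp_pos: [0.5658, -0.2455, 0.0813]
orientation: [[0.496, 0.868, 0.0], [0.868, -0.496, -0.0], [-0.0, 0.0, -1.0]]
contact_force: [-0.5, 0.4, -4.6]
width: 0.0391
grip_force: 62.2
```

```bash
python3 st.py
```

```text
17.75 [ 0.56584753 -0.24548719  0.08126545] F [-0.49695957  0.36758465 -4.62495783] M [-0.00565923  0.05610262  0.04994294] yaw 60.259235205706986 [ 2.41276060e-05 -1.83705475e-05 -1.00000000e+00] plate z 0.060965450628939113
[ 1.92881108e-02 -8.71352130e-04 -1.02993054e-07]
```

>>> {"fn": "drive_tool", "kwargs": {"commands": "0 0 0.0125 0 0 0;0 0 0.0125 0 0 0"}}

```text
time: 17.95
tcp_pos: [0.5658, -0.2455, 0.0804]
orientation: [[0.496, 0.868, -0.0], [0.868, -0.496, -0.0], [-0.0, -0.0, -1.0]]
contact_force: [-0.8, 0.4, -1.8]
width: 0.039
grip_force: 62.5
```

Contact at the expected height: Fz is up by about 3 N. I'll add a touch more and then hold.

>>> {"fn": "drive_tool", "kwargs": {"commands": "0 0 0.008 0 0 0;0 0 0 0 0 0;0 0 0 0 0 0"}}

```text
time: 18.25
tcp_pos: [0.5659, -0.2455, 0.0804]
orientation: [[0.496, 0.868, 0.0], [0.868, -0.496, -0.0], [-0.0, 0.0, -1.0]]
contact_force: [-1.0, 0.6, -2.0]
width: 0.0391
grip_force: 62.5
```

>>> {"fn": "drive_tool", "kwargs": {"commands": "0 0 0 0 0 0;0 0 0 0 0 0;0 0 0 0 0 0;0 0 0 0 0 0;0 0 0 0 0 0;0 0 0 0 0 0;0 0 0 0 0 0;0 0 0 0 0 0;0 0 0 0 0 0;0 0 0 0 0 0", "jaw": 85}}

```text
time: 19.25
tcp_pos: [0.5658, -0.2455, 0.0799]
orientation: [[0.496, 0.868, -0.0], [0.868, -0.496, 0.0], [-0.0, -0.0, -1.0]]
contact_force: [-1.0, 0.3, 0.3]
width: 0.0851
grip_force: 0.0
```

>>> {"fn": "drive_tool", "kwargs": {"commands": "0 0 -0.1 0 0 0;0 0 -0.2 0 0 0;0 0 -0.4 0 0 0;0 0 -0.6 0 0 0;0 0 -0.6 0 0 0;0 0 -0.6 0 0 0;0 0 -0.6 0 0 0;0 0 -0.4 0 0 0;0 0 -0.1 0 0 0;0 0 0 0 0 0"}}

```text
time: 20.25
tcp_pos: [0.5663, -0.2454, 0.2249]
orientation: [[0.496, 0.868, 0.002], [0.868, -0.496, -0.001], [0.0, 0.002, -1.0]]
contact_force: [-0.1, 0.5, -0.2]
width: 0.0854
grip_force: 0.0
```

```bash
python3 - <<'E'
from h import *
c,s=snap('side');print(s['contact_force'],s['width'])
cv2.imwrite('pics/s2.png',cv2.resize(c['pixels'][60:240,200:420],(733,600),interpolation=2)[:,:,::-1])
E
```

```text
[-0.05509717  0.48907266 -0.19940965] 0.08535768917130579
```

View pics/s2.png

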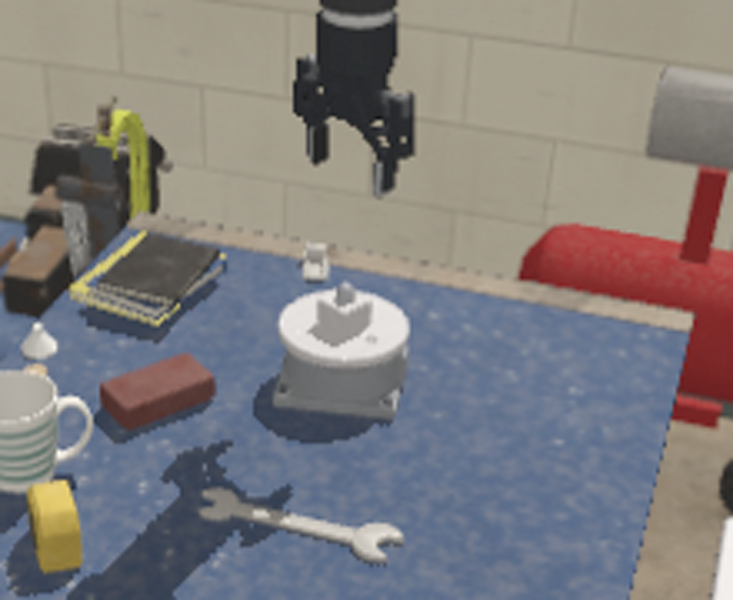

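The plate lies flat on the flange at about (345,327), with the nose showing above the hub and the pin filling its hole at (370,340). The gripper is clear, so I'm handing in.

```bash
python3 -c "
from bench import bot
print(bot.sign_off())"
```

```text
the job is handed in; nothing more can be done
None
```

The index plate is seated flat on the flange over shaft and pin, released with the arm clear, and the job was handed in at about 20 s; no verdict was returned at sign-off.

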